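# Load the two press dies with their blanks

### The job

Get the two dies ready for the shop press: put the large aluminium disc into the die with the round pocket and the oblong aluminium plate into the die with the oblong pocket, each lying flat and fully home on the pocket floor. Lower the blanks in rather than dropping them, and leave the smaller disc and everything else on the bench where it is.

Things in the scene. Friction and masses are not known exactly. Their poses are not given: they have to be found in the camera images.
- disc: large round blank of plain aluminium, 66 mm diameter, 25 mm thick, about 0.23 kg, lying flat on the bench at the start. Origin: centre of its underside, z up.
- plate: oblong blank of plain aluminium, 56 mm along its x, 96 mm along its y, 25 mm thick, about 0.36 kg, lying flat on the bench at the start. Origin: centre of its underside, z up.
- die_round: fixed dark steel die block, 110 mm along its x, 150 mm along its y, 32 mm high, with two bright guide posts (14 mm thick, top 62 mm above the bench) at two diagonal corners, (43, 63) and (-43, -63) mm from its centre. Origin: centre of its underside, on the bench, z up. In the middle of its top is a round pocket of 70 mm diameter, 10 mm deep, with a 2 mm lead-in.
- die_round_pocket (a point): centre of the round pocket's floor, 22 mm above the bench and 10 mm below the die's top; axes as the die's. The seated disc's underside centre belongs here, its upper 15 mm then stand proud of the die.
- die_oblong: fixed dark steel die block, 110 mm along its x, 150 mm along its y, 32 mm high, with two bright guide posts (14 mm thick, top 62 mm above the bench) at two diagonal corners, (43, 63) and (-43, -63) mm from its centre. Origin: centre of its underside, on the bench, z up. In the middle of its top is an oblong pocket, 60 mm along x and 100 mm along y, 10 mm deep, with a 2 mm lead-in.
- die_oblong_pocket (a point): centre of the oblong pocket's floor, 22 mm above the bench and 10 mm below the die's top; axes as the die's. The seated plate's underside centre belongs here with its y axis along the die's y axis (either way round), its upper 15 mm then stand proud of the die.
- small_disc: a smaller aluminium disc, 48 mm diameter, 25 mm thick, lying among the blanks: belongs to another job. Origin: centre of its underside.
- spanner: steel spanner, 170 mm long, lying flat between the dies, roughly along its x axis. Origin: its middle, underside.
- collar: steel collar (ring), 52 mm outside, 32 mm inside diameter, 14 mm high, lying flat. Origin: centre of its underside.
- hammer: hammer, 280 mm long, lying at the left of the bench. Origin: its middle, underside.
- screwdriver: screwdriver, 200 mm long, lying at the right of the bench. Origin: its middle, underside.
Things that resemble listed ones, but are neither listed nor needed, are in the scene too. Leave any brown or green look-alike of the plate alone.

How it is judged:
At the end, for the whole second after the job is handed in: Large disc in the round pocket, plate in the oblong one: centred within 6 mm, underside within 3 mm of the pocket floor, level within 0.06 rad, plate in line within 0.12 rad; released and at rest; smaller disc, spanner, collar, hammer and screwdriver within 30 mm of their starts (horizontal distance between disc and die_round_pocket below 0.006 m and z of disc in the frame of die_round_pocket between -0.003 and 0.003 m and angle between each of disc, plate's own z axis and vertical below 0.06 rad and linear speed of each of disc, plate below 0.02 m/s and angular speed of each of disc, plate below 0.2 rad/s and contact force between the fingers and disc below 0.1 N and horizontal distance between plate and die_oblong_pocket below 0.006 m and z of plate in the frame of die_oblong_pocket between -0.003 and 0.003 m and contact force between the fingers and plate below 0.1 N and angle between the y axis of plate and the y axis of die_oblong, either way round below 0.12 rad and distance of each of small_disc, spanner, collar, hammer, screwdriver from where it was at the start of the episode below 0.03 m); the robot touches nothing.
It fails at once if the smaller disc, spanner, collar, hammer or screwdriver is moved more than 30 mm (distance of any of small_disc, spanner, collar, hammer, screwdriver from where it was at the start of the episode above 0.03 m).
It fails at once if the large disc is let go over its die with its underside more than 15 mm above the die's top (dropped in) (horizontal distance between disc and die_round_pocket below 0.06 m and z of disc in the frame of die_round_pocket above 0.025 m and contact force between the fingers and disc below 0.1 N).
It fails at once if the plate is let go over its die with its underside more than 15 mm above the die's top (dropped in) (horizontal distance between plate and die_oblong_pocket below 0.06 m and z of plate in the frame of die_oblong_pocket above 0.025 m and contact force between the fingers and plate below 0.1 N).
It also fails if it takes over 64 s, if anything falls off the work surface, if the arm or the gripper's body presses on something with over 40 N, if the wrist force passes 120 N, or if a joint passes its speed limit or range.

### The arm

A 6-joint arm with a two-finger parallel gripper is mounted at the origin on the work surface. World frame = base frame: x ahead of the robot, y to its left, z up, the work surface at z = 0. Lengths are in m, angles in rad, forces in N, time in s.
With the tool pointing down it reaches from about 0.25 to 0.8 m from the base axis. Payload 3.9 kg.
Tool frame: the origin (TCP) lies at the very end of the fingers, on their centre line; the grasp point (between the pads) lies 19 mm behind it; z points along the fingers, y is the line along which they close (so a half turn about z gives the same grasp; the last joint's range is limited). The gripper opens to 85 mm and grips with 20 to 120 N. Pads are 22 mm wide; open, the fingers measure 114 mm over their backs; the gripper's body (76 mm by 85 mm) begins 54 mm behind the grasp point. The pads swing forward as they close: fully open they stand 13 mm farther back than shut.
Start: joints at [1.224, 0.26, -0.138, 1.173, 0, 1.571], TCP at [0.178, 0.494, 0.231] pointing down, gripper open.
Joint ranges: [-2.78, 2.78], [-0.83, 1.72], [-1.28, 1.37], [-1.9, 2.12], [-1.57, 1.48], [-3.14, 3.14]. Speed limits (rad/s): [2.57, 2.57, 3.14, 3.14, 3.14, 3.14].

### API

Orientations are given as a unit quaternion [w, x, y, z].
In Python, from cell import monitor, viewer, manip gives the robot as it stands.
- The arm moves only by the tool apply_moves, never from a script. Its arguments are lists of equal length, an entry for each row: "jaw": the opening, from 0 (shut) to 1 (fully open); "travel": the shift along the tool's x, y, z in cm, a list of three; "twist": the turn about the tool's z in rad. In form: {"jaw": [jaw, ...], "travel": [[x, y, z], ...], "twist": [twist, ...]}. A call has exactly 5 rows; each row is the pose to reach, as a shift and turn from the pose commanded when the call began, along the tool's axes at that moment; what a row does not reach only later rows make up. A row lasts 1/10 s, in which the tool goes at most 50 mm and 8.59 degrees, less where a joint would pass 70% of its speed; a pose out of reach is approached as far as the arm can. A call with a gripper value outside its range is refused whole. The fingers move at their own pace and stop on an object; "squeeze" is the grip in N (left out, the last holds). Time passes only in rows, so rows that repeat a pose let the fingers close, or fill a call up. It gives the time, the measured TCP pose, the force, the opening and the grip force at its end, in the units of the state.
- monitor.get_state(): the state, without advancing time (a new reading comes with each control period).
- viewer.camera(name): name is "scene" or "top" or "wrist"; returns a dict with "frame" (420x560x3 uint8, red, green, blue), "K" (3x3 intrinsics, pixels), "R" (3x3) and "t" (3): a world point X has camera coordinates R X + t; the wrist camera has in their place "hand_eye" (4x4, takes a point from camera to tool coordinates, whose origin is the TCP and whose axes are the flange's). Camera axes: x right, y down, z forward; pixel columns grow to the right and rows downward; lengths in m; the calibration is good to about 2 mm. A picture is of the moment at which its call begins: read the wrist's pose just before it. There is no depth.
- manip.close_job(): hands the job in; it is judged then, once.
The state is a dict: "clock": time; "q": joint angles; "qvel": joint speeds; "joint_torque": joint torques, N m; "tool_pos": TCP position; "eef_rot": TCP orientation; "force": force on the tool from outside, world axes, zero at the start; "moment": the same for the moment, N m; "opening": finger opening in m; "grasp_force": force on a finger pad.
Only numpy, scipy, OpenCV 4.12 (cv2) and the standard library are available. Lean on these libraries where they do the work, as an engineer would, in place of code of your own. Each camera call takes 0.05 s, during which the arm holds its last target. There are 200 camera calls.

## Working session

There is one attempt and no reset: what is moved stays moved. The work goes in short steps, Python scripts to look and compute and a tool call to move; the robot and the scene stay as the last step left them, time stands still between calls to the robot, and variables do not carry over. Pictures are saved under pics/ and viewed, at most 10 in all, crops included, and the job is handed in when it is done.

Besides the shell and the picture viewer there is one more tool, called after ">>>" as name(argument=value, ...), one argument or row to a line, values as JSON. apply_moves: Moves the arm, as the interface text tells. Its arguments: {"type":"object","properties":{"jaw":{"type":"array","items":{"type":"number"}},"travel":{"type":"array","items":{"type":"array","items":{"type":"number"}}},"twist":{"type":"array","items":{"type":"number"}},"squeeze":{"type":"number"}},"required":["jaw","travel","twist"]}

```bash
mkdir -p pics; ls; python3 - <<'E'
from cell import monitor, viewer, manip
import cv2,numpy as np
s=monitor.get_state(); print(s)
for n in ["top","scene"]:
    c=viewer.camera(n); cv2.imwrite(f"pics/{n}0.png",c["frame"][:,:,::-1]); np.savez(f"{n}0.npz",**{k:np.array(v) for k,v in c.items()})
    print(n,c["K"],c["R"],c["t"])
E
```

```text
pics
{'clock': 0.0, 'q': array([ 1.22400745e+00,  2.60716166e-01, -1.39364375e-01,  1.17269106e+00,
       -4.30517297e-05,  1.57078148e+00]), 'qvel': array([ 0.00014701,  0.00142073,  0.00063321, -0.00026156,  0.00164255,
        0.00105801]), 'joint_torque': array([-1.07638338e-03, -4.05679357e+01,  2.53924692e+01,  1.87318580e-02,
       -1.22372962e-04, -9.86593079e-06]), 'tool_pos': array([0.17822087, 0.49310815, 0.23044982]), 'eef_rot': array([-1.49198481e-04,  1.72519458e-01,  9.85005615e-01, -9.76542036e-04]), 'force': array([-0.91183102,  0.07374373, -0.34031288]), 'moment': array([-0.03506058, -0.01422627,  0.02890361]), 'grasp_force': 0.0, 'opening': 0.08560708146028113}
top [[500.76098326   0.         283.68284201]
 [  0.         500.76098326 215.75070081]
 [  0.           0.           1.        ]] [[ 0.07166815 -0.99741514  0.00516822]
 [-0.97287325 -0.0710455  -0.22015942]
 [ 0.21995752  0.01075039 -0.97545021]] [-0.00791509  0.53787879  1.6183636 ]
scene [[408.68555644   0.         277.74593096]
 [  0.         408.68555644 200.96694811]
 [  0.           0.           1.        ]] [[ 0.75028071  0.66108199  0.00703329]
 [ 0.48845315 -0.5471274  -0.67975373]
 [-0.44552484  0.51344154 -0.73340671]] [-0.40190063 -0.23743205  1.29161404]
```

View pics/top0.png

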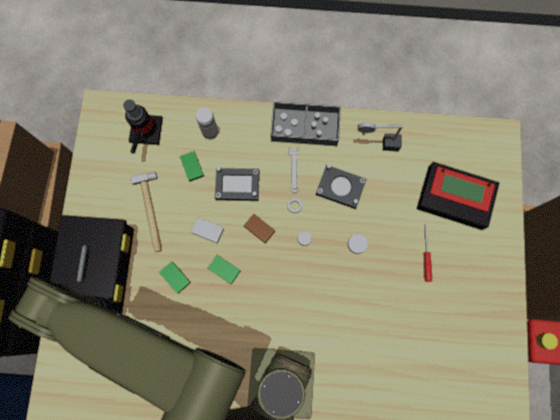

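View pics/scene0.png

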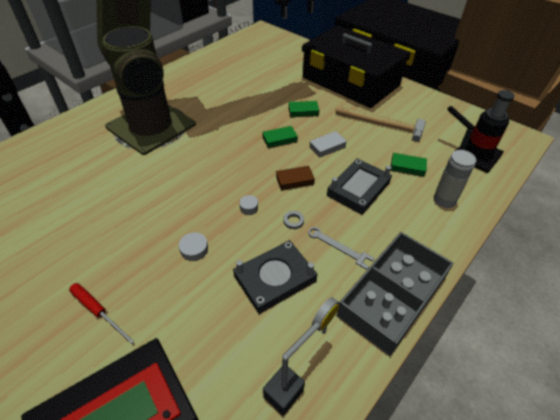

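The top picture shows:
- **Large disc:** (358,244). It could be confused with the small disc at (305,238) or the collar at (294,206).
- **Plate:** silver, at (207,230). Its look-alikes are brown at (259,228) and green at (192,166), (175,277) and (224,269).
- **Dies:** oblong at (238,184), round at (341,187).

I choose (358,244) and (207,230). Next I measure them and check in a close crop.

```bash
cat > h.py <<'E'
import cv2,numpy as np
from scipy.spatial.transform import Rotation as Ro
def ray(c,uv,z):
    """pixels -> world xy on plane z, for camera dict with K,R,t"""
    uv=np.atleast_2d(np.asarray(uv,float)); d=np.c_[uv,np.ones(len(uv))]@np.linalg.inv(c["K"]).T@c["R"]
    o=-c["R"].T@c["t"]; return (o+d*((z-o[2])/d[:,2])[:,None])[:,:2]
def proj(c,X):
    p=(np.asarray(X)@c["R"].T+c["t"])@c["K"].T; return p[:,:2]/p[:,2:]
def wrist(viewer,monitor):
    s=monitor.get_state(); c=dict(viewer.camera("wrist")); H=np.array(c["hand_eye"])
    q=s["eef_rot"]; T=np.eye(4); T[:3,:3]=Ro.from_quat([q[1],q[2],q[3],q[0]]).as_matrix(); T[:3,3]=s["tool_pos"]
    M=np.linalg.inv(T@H); c["R"]=M[:3,:3]; c["t"]=M[:3,3]; return c,s
def blobs(img,amin):
    """silver (bright, unsaturated) blobs"""
    h=cv2.cvtColor(img,cv2.COLOR_RGB2HSV); m=((h[...,1]<60)&(h[...,2]>120)).astype(np.uint8)
    m=cv2.morphologyEx(m,cv2.MORPH_OPEN,np.ones((3,3)))
    return [k for k in cv2.findContours(m,cv2.RETR_EXTERNAL,cv2.CHAIN_APPROX_NONE)[0] if cv2.contourArea(k)>amin],m
E
python3 - <<'E'
from h import *
c=dict(np.load("top0.npz")); im=c["frame"]
bs,m=blobs(im,60)
for k in bs:
    k=k[:,0]; 
    if not(160<k[:,0].mean()<400 and 150<k[:,1].mean()<300): continue
    for z in (.025,):
        w=ray(c,k,z); r=cv2.minAreaRect((w*1000).astype(np.float32)); print(k.mean(0).round(),np.round(r[0],1),np.round(r[1],1),round(r[2],1))
o=cv2.resize(im[150:290,160:400],None,fx=3.3,fy=3.3,interpolation=cv2.INTER_CUBIC)
cv2.imwrite("pics/crop1.png",o[:,:,::-1])
E
```

```text
[186. 299.] [241.  330.8] [19.5 56.7] 4.1
[347. 294.] [ 294.4 -196.6] [ 14.4 119.7] 0.2
[352. 289.] [ 312.8 -210.4] [408.8  15.9] 89.6
[356. 279.] [ 347.1 -224.3] [19.9 79.8] 4.1
[237. 241.] [447.8 182.8] [ 17.2 108.6] 4.2
[358. 243.] [ 469.2 -226.3] [68.9 67.8] 2.5
[304. 237.] [474.8 -44.5] [51.6 51. ] 4.2
[291. 223.] [520.3   9.7] [ 24.7 161.6] 0.8
[197. 226.] [478.8 312.4] [ 93.7 308.8] 0.9
[377. 223.] [ 562.2 -142.3] [1290.4  167. ] 86.7
[341. 186.] [ 665.  -157.8] [64.9 66.4] 4.2
[170. 181.] [641.4 434. ] [ 25.3 117.9] 4.2
[237. 184.] [645.9 201.3] [57.8 98.1] 4.2
[171. 170.] [680.  435.4] [85.3 13. ] 89.2
[160. 156.] [730.6 469.1] [ 67.1 123.3] 2.2
```

View pics/crop1.png

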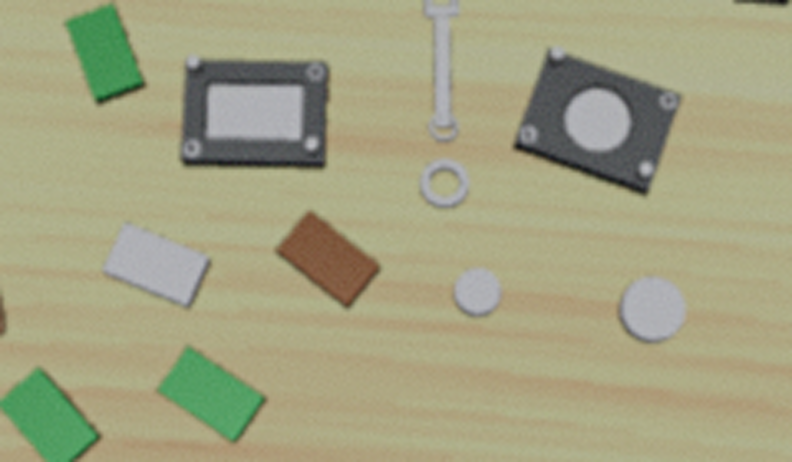

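The crop confirms the choice. The large disc is at crop (653,309) and measures 68 mm; the small one measures 51 mm. The silver plate is at crop (157,264). The guide posts are the white dots at crop (193,62)/(312,143) and (556,53)/(646,169).

```bash
python3 - <<'E'
from h import *
c=dict(np.load("top0.npz"))
f=lambda p:np.array(p)/3.3+[160,150]-.35
pl=ray(c,f([(127,222),(211,260),(190,306),(103,269)]),.025); print("plate",pl.mean(0),np.linalg.norm(np.diff(pl,axis=0),axis=1), np.arctan2(*(pl[1]-pl[0])[::-1]))
for n,a,b,cc,d in [("obl",(193,62),(312,143),(316,72),(192,148)),("rnd",(556,53),(646,169),(669,100),(529,134))]:
    p=ray(c,f([a,b]),.062); q=ray(c,f([cc,d]),.034); print(n,"posts",p.round(3).tolist(),p.mean(0),np.linalg.norm(p[1]-p[0]),"bolts",q.mean(0),np.linalg.norm(q[1]-q[0]))
    v=p[0]-p[1]; a0=np.arctan2(v[1],v[0])-np.arctan2(63,43); print("yaw",a0)
from cell import viewer,monitor
w,s=wrist(viewer,monitor); print(w["hand_eye"],w["K"])
q=s["eef_rot"];print(Ro.from_quat([q[1],q[2],q[3],q[0]]).as_matrix().round(3))
E
```

```text
plate [0.47760709 0.28636109] [0.09669145 0.05213392 0.09844012] -1.9259251128784458
obl posts [[0.686, 0.266], [0.608, 0.136]] [0.64682857 0.20114978] 0.15159493944026015 bolts [0.64703931 0.20135979] 0.15255030932208286
yaw 0.06163758877318837
rnd posts [[0.723, -0.108], [0.606, -0.207]] [ 0.66427002 -0.15749621] 0.15312944403336817 bolts [ 0.66567692 -0.15920831] 0.15220613924255197
yaw -0.2751682420135648
[[ 9.69593371e-04 -9.62162079e-01 -2.72476042e-01  7.08029855e-02]
 [ 9.99999325e-01  1.10732584e-03 -3.51716101e-04  4.03424849e-04]
 [ 6.40127655e-04 -2.72475517e-01  9.62162503e-01 -1.41740256e-01]
 [ 0.00000000e+00  0.00000000e+00  0.00000000e+00  1.00000000e+00]] [[308.12762604   0.         281.71337407]
 [  0.         308.12762604 206.33392793]
 [  0.           0.           1.        ]]
[[-0.94   0.34  -0.001]
 [ 0.34   0.94  -0.002]
 [ 0.    -0.002 -1.   ]]
```

```bash
cat > go.py <<'E'
import sys
from h import *
from cell import monitor
def show(x,y,z,psi):
    s=monitor.get_state(); q=s["eef_rot"]; R=Ro.from_quat([q[1],q[2],q[3],q[0]]).as_matrix()
    p=np.arctan2(R[1,1],R[0,1]); d=R.T@(np.array([x,y,z])-s["tool_pos"])*100
    print("travel cm",d.round(2),"twist",round((p-psi+np.pi)%(2*np.pi)-np.pi,3),"at",s["tool_pos"].round(4),"psi",round(p,3),"clock",round(s["clock"],2),"op",round(s["opening"],4),"F",s["force"].round(1))
if __name__=="__main__": show(*map(float,sys.argv[1:]))
E
python3 go.py .478 .286 .16 -.355
```

```text
travel cm [-35.23  -9.29   7.08] twist 1.579 at [0.1783 0.4932 0.2307] psi 1.224 clock 0.15 op 0.0854 F [-0.8 -0.3  0.6]
```

>>> apply_moves(
  jaw=[1,1,1,1,1],
  travel=[
    [-3,-0.8,0.5],
    [-7,-1.8,1],
    [-11,-2.9,2],
    [-15.2,-4,3],
    [-19,-5,4],
  ],
  twist=[0.14,0.28,0.43,0.57,0.72],
)

```text
clock: 0.65
tool_pos: [0.3413, 0.3808, 0.1908]
eef_rot: [0.0, 0.511, 0.86, -0.0]
force: [0.5, 0.2, -0.3]
opening: 0.0851
grasp_force: 0.0
```

```bash
python3 go.py .478 .286 .16 -.355
```

```text
travel cm [-14.86   7.48   3.08] twist 0.853 at [0.3413 0.3808 0.1908] psi 0.498 clock 0.65 op 0.0851 F [ 0.5  0.2 -0.3]
```

>>> apply_moves(
  jaw=[1,1,1,1,1],
  travel=[
    [-3,1.5,0.6],
    [-6,3,1.2],
    [-9,4.5,1.8],
    [-12,6,2.4],
    [-14.9,7.5,3.1],
  ],
  twist=[0.14,0.28,0.43,0.57,0.72],
)

```text
clock: 1.15
tool_pos: [0.4787, 0.2868, 0.1599]
eef_rot: [-0.0, 0.781, 0.624, -0.0]
force: [0.4, 0.4, 0.6]
opening: 0.0854
grasp_force: 0.0
```

>>> apply_moves(
  jaw=[1,1,1,1,1],
  travel=[
    [0,0,0],
    [0,0,0],
    [0,0,0],
    [0,0,0],
    [0,0,0],
  ],
  twist=[0.13,0.13,0.13,0.13,0.13],
)

```text
clock: 1.65
tool_pos: [0.4773, 0.2884, 0.1605]
eef_rot: [-0.0, 0.818, 0.576, 0.0]
force: [-0.0, -0.1, -0.1]
opening: 0.0853
grasp_force: 0.0
```

```bash
cat > pl.py <<'E'
from h import *
from cell import viewer,monitor
import sys
c,s=wrist(viewer,monitor); im=c["frame"]; cv2.imwrite(f"pics/{sys.argv[1]}.png",im[:,:,::-1])
np.savez(sys.argv[1]+".npz",K=c["K"],R=c["R"],t=c["t"],frame=im)
for k in blobs(im,800)[0]:
    k=k[:,0]; 
    w=(ray(c,k,float(sys.argv[2]))*1000).astype(np.float32); r=cv2.minAreaRect(w); M=cv2.moments(w.reshape(-1,1,2)); print(k.mean(0).round(),np.round(r[0],1),np.round(r[1],1),round(r[2],1),"cen",round(M["m10"]/M["m00"],1),round(M["m01"]/M["m00"],1))
E
python3 pl.py w1 .025; python3 go.py .478 .286 .16 -.355
```

```text
[480. 218.] [645.2 204.1] [55.7 95.3] 3.2 cen 645.2 204.1
[284. 192.] [475.8 291. ] [93.4 53.7] 71.8 cen 483.8 300.2
travel cm [-0.2   0.14  0.05] twist 0.011 at [0.4773 0.2884 0.1605] psi -0.344 clock 1.7 op 0.0856 F [-0.6  0.1  0.1]
```

View pics/w1.png

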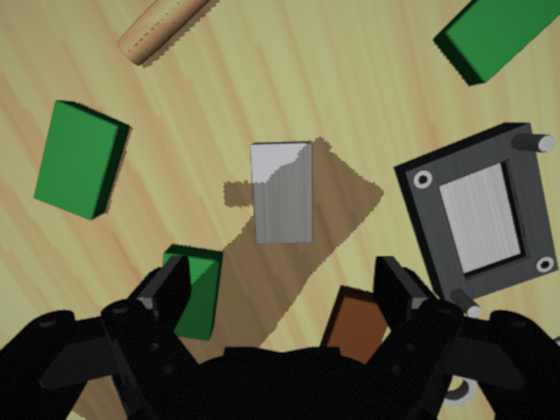

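The picture shows the silver plate upright at about (283,192), partly in shadow, with corners near (252,143), (312,142), (312,243) and (256,243). A green look-alike is below the left finger and brown is below the right one. The oblong die is at right, with post tops at (545,143) and (464,302).

```bash
python3 - <<'E'
from h import *
c=dict(np.load("w1.npz")); im=c["frame"]
h=cv2.cvtColor(im,cv2.COLOR_RGB2HSV); m=((h[...,1]<45)&(h[...,2]>70)).astype(np.uint8)
m=cv2.morphologyEx(m,cv2.MORPH_OPEN,np.ones((5,5)))
n,l,st,ce=cv2.connectedComponentsWithStats(m)
for i in {l[192,284],l[225,284],l[215,480]}:
    k=max(cv2.findContours((l==i).astype(np.uint8),0,1)[0],key=cv2.contourArea)[:,0]
    print(ce[i].round(1), cv2.minAreaRect(k))
    for z in(.022,.025): print(z,cv2.minAreaRect((ray(c,k,z)*1000).astype(np.float32)))
p=ray(c,[(252,143),(312,142),(312,243),(256,243)],.025); print("plate corners",p.round(4).tolist(),p.mean(0))
p=ray(c,[(545,143),(464,302)],.062); v=p[0]-p[1]; print("posts",p,p.mean(0),np.linalg.norm(v),np.arctan2(v[1],v[0])-np.arctan2(63,43))
print("floor",ray(c,[(440,187),(504,162),(524,254),(463,274)],.022))
E
```

```text
[282.  191.7] ((281.6773681640625, 192.4185333251953), (100.47979736328125, 61.15938949584961), 88.53119659423828)
0.022 ((476.04705810546875, 290.10601806640625), (96.51557159423828, 54.92634582519531), 71.85237884521484)
0.025 ((476.2957458496094, 290.79522705078125), (95.4824447631836, 54.338340759277344), 71.8522720336914)
[479.9 217.7] ((480.7838134765625, 217.6417236328125), (97.30522918701172, 66.16934204101562), 74.40719604492188)
0.022 ((646.5623168945312, 202.6495361328125), (58.350059509277344, 98.58676147460938), 3.2006919384002686)
0.025 ((644.9857788085938, 204.27496337890625), (57.7254753112793, 97.53138732910156), 3.200655698776245)
plate corners [[0.4674, 0.3439], [0.5177, 0.3269], [0.4878, 0.2356], [0.4368, 0.2539]] [0.47741793 0.29007521]
posts [[0.6829361  0.26994284]
 [0.59906853 0.15248335]] [0.64100232 0.2112131 ] 0.14432774911452717 -0.021157387158644236
floor [[0.61706159 0.24766067]
 [0.67650204 0.25107823]
 [0.68146964 0.15285666]
 [0.62064383 0.15125901]]
```

```bash
python3 go.py .4763 .2905 .006 -.318
```

```text
travel cm [ 0.16 -0.17 15.45] twist -0.026 at [0.4773 0.2884 0.1605] psi -0.344 clock 1.7 op 0.0856 F [-0.6  0.1  0.1]
```

>>> apply_moves(
  jaw=[1,1,1,1,1],
  travel=[
    [0.16,-0.17,2],
    [0.16,-0.17,5],
    [0.16,-0.17,8],
    [0.16,-0.17,9],
    [0.16,-0.17,9],
  ],
  twist=[-0.026,-0.026,-0.026,-0.026,-0.026],
)

```text
clock: 2.2
tool_pos: [0.4752, 0.2894, 0.069]
eef_rot: [-0.0, 0.81, 0.586, -0.002]
force: [0.3, 0.1, 1.2]
opening: 0.0852
grasp_force: 0.0
```

```bash
cat > seg.py <<'E'
from h import *
from cell import viewer,monitor
import sys
n=sys.argv[1]; c,s=wrist(viewer,monitor); im=c["frame"]; cv2.imwrite(f"pics/{n}.png",im[:,:,::-1])
np.savez(n+".npz",K=c["K"],R=c["R"],t=c["t"],frame=im)
h=cv2.cvtColor(im,cv2.COLOR_RGB2HSV); m=((h[...,1]<45)&(h[...,2]>70)).astype(np.uint8)
m=cv2.morphologyEx(m,cv2.MORPH_OPEN,np.ones((5,5)))
for k in cv2.findContours(m,0,1)[0]:
    if cv2.contourArea(k)<1500: continue
    k=k[:,0]; print(cv2.boundingRect(k),*[[round(float(x),1) for x in np.ravel(r)] for r in cv2.minAreaRect((ray(c,k,float(sys.argv[2]))*1000).astype(np.float32))])
E
python3 seg.py w2 .025; python3 go.py .4763 .2905 .006 -.318
```

```text
(515, 208, 45, 127) [626.3, 204.6] [95.0, 27.2] [85.7]
(241, 155, 91, 140) [476.8, 290.6] [94.3, 54.8] [72.0]
travel cm [ 0.04 -0.02  6.44] twist -0.001 at [0.4764 0.29   0.0704] psi -0.319 clock 2.25 op 0.0854 F [1.1 1.  0.2]
```

View pics/w2.png

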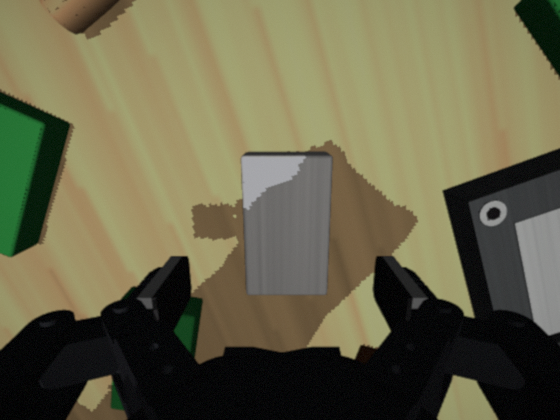

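The plate spans (241..332, 155..295), square and centred between the fingers. The second measurement agrees with the first at (476.8, 290.6), so I descend.

>>> apply_moves(
  jaw=[1,1,1,1,1],
  travel=[
    [0.04,0,2],
    [0.04,0,4],
    [0.04,0,5.5],
    [0.04,0,6.2],
    [0.04,0,6.4],
  ],
  twist=[0,0,0,0,0],
)

```text
clock: 2.75
tool_pos: [0.4774, 0.2908, 0.0069]
eef_rot: [0.0, 0.811, 0.585, 0.001]
force: [-0.1, 0.9, 1.3]
opening: 0.0856
grasp_force: 0.0
```

>>> apply_moves(
  jaw=[0.8,0.5,0.3,0.3,0.3],
  travel=[
    [0,0,0],
    [0,0,0],
    [0,0,0],
    [0,0,0],
    [0,0,0],
  ],
  twist=[0,0,0,0,0],
  squeeze=60,
)

```text
clock: 3.25
tool_pos: [0.4781, 0.2909, 0.0079]
eef_rot: [0.0, 0.811, 0.585, 0.001]
force: [-0.0, 0.2, 5.4]
opening: 0.0544
grasp_force: 65.1
```

>>> apply_moves(
  jaw=[0.3,0.3,0.3,0.3,0.3],
  travel=[
    [0,0,0],
    [0,0,0],
    [0,0,0],
    [0,0,0],
    [0,0,0],
  ],
  twist=[0,0,0,0,0],
)

```text
clock: 3.75
tool_pos: [0.4781, 0.291, 0.008]
eef_rot: [0.0, 0.811, 0.585, 0.002]
force: [-0.4, -0.1, 6.6]
opening: 0.0541
grasp_force: 65.1
```

>>> apply_moves(
  jaw=[0.3,0.3,0.3,0.3,0.3],
  travel=[
    [0,0,-1],
    [0,0,-3],
    [0,0,-6],
    [0,0,-9],
    [0,0,-10],
  ],
  twist=[0,0,0,0,0],
)

```text
clock: 4.25
tool_pos: [0.4784, 0.2913, 0.1096]
eef_rot: [0.0, 0.811, 0.585, 0.002]
force: [0.4, 0.4, -2.4]
opening: 0.0542
grasp_force: 64.4
```

```bash
python3 seg.py w3 .129; python3 go.py .6466 .2027 .107 .056
```

```text
(471, 184, 89, 125) [577.7, 274.6] [30.4, 51.9] [3.1]
(216, 177, 132, 175) [478.4, 296.8] [83.8, 53.5] [71.8]
travel cm [-3.14 18.74  0.34] twist -0.376 at [0.4786 0.2915 0.1098] psi -0.32 clock 4.3 op 0.0545 F [ 1.  -0.6 -2.3]
```

View pics/w3.png

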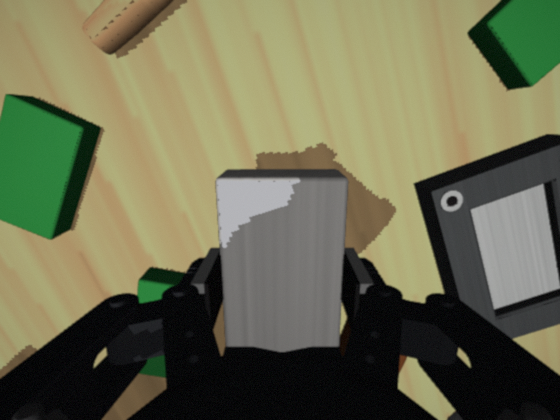

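```bash
python3 - <<'E'
from h import *
c=dict(np.load("w3.npz")); tcp=np.array([.4786,.2915]); 
e=ray(c,[(217,178),(345,178)],.127); ax=np.array([.3146,.949]); print(e, (e-tcp)@ax, (e-tcp)@np.array([.949,-.3146]), np.linalg.norm(e[1]-e[0]), np.arctan2(*(e[1]-e[0])[::-1]))
E
python3 go.py .6466 .07 .12 .056
```

```text
[[0.4662154  0.34408328]
 [0.51597212 0.32762709]] [0.04600534 0.04604188] [-0.02829568  0.02410056] 0.0524074148840803 -0.3194084867651501
travel cm [-15.73  22.91  -1.  ] twist -0.376 at [0.4786 0.2915 0.1098] psi -0.32 clock 4.3 op 0.0545 F [ 1.  -0.6 -2.3]
```

The plate is held level, spanning (216..348, 178..350), with its centre within 2 mm of the finger line. Next I stop short of the die to measure it again from the front.

>>> apply_moves(
  jaw=[0.3,0.3,0.3,0.3,0.3],
  travel=[
    [-2,2.5,-1],
    [-4,6,-2],
    [-6,9,-2],
    [-8,12,-2],
    [-10,15,-2],
  ],
  twist=[-0.07,-0.15,-0.22,-0.3,-0.376],
)

```text
clock: 4.8
tool_pos: [0.5874, 0.1468, 0.1246]
eef_rot: [-0.001, 0.686, 0.728, -0.001]
force: [0.1, 0.5, -4.3]
opening: 0.054
grasp_force: 64.5
```

```bash
python3 go.py .6466 .07 .13 .056
```

```text
travel cm [-8.02  5.46 -0.55] twist 0.003 at [0.5874 0.1468 0.1246] psi 0.059 clock 4.8 op 0.054 F [ 0.1  0.5 -4.3]
```

>>> apply_moves(
  jaw=[0.3,0.3,0.3,0.3,0.3],
  travel=[
    [-2,1.5,0],
    [-5,3,0],
    [-7,5,0],
    [-8,5.5,0],
    [-8,5.5,0],
  ],
  twist=[0,0,0,0,0],
)

```text
clock: 5.3
tool_pos: [0.6468, 0.07, 0.1245]
eef_rot: [-0.001, 0.688, 0.726, -0.001]
force: [0.0, 0.2, -3.5]
opening: 0.0543
grasp_force: 64.6
```

```bash
python3 seg.py w4 .022; python3 go.py .6466 .07 .13 .056
```

```text
(498, 194, 62, 134) [874.4, 29.9] [49.8, 127.6] [0.1]
(216, 176, 132, 176) [648.2, 11.9] [107.2, 168.4] [3.2]
(250, 0, 87, 102) [646.7, 186.3] [60.4, 66.3] [3.1]
(212, 0, 164, 136) [647.2, 173.9] [114.5, 91.2] [3.1]
travel cm [-0.12  0.06 -0.52] twist -0.001 at [0.6459 0.0712 0.1248] psi 0.055 clock 5.35 op 0.0546 F [ 0.3 -0.1 -4.2]
```

View pics/w4.png

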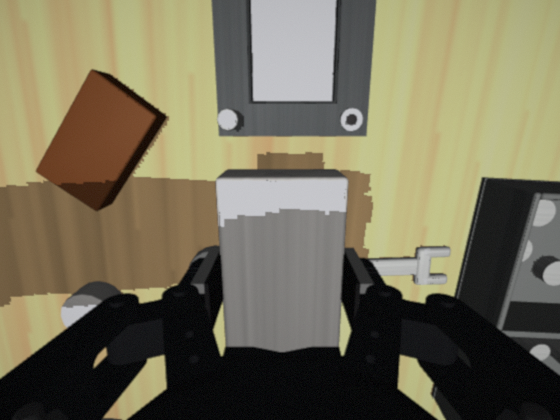

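The pocket floor is straight ahead, columns 250–337, with its near edge at row 102. A post is at (228,120), and the held plate is aligned with the die. I move over the pocket.

```bash
python3 go.py .6475 .2043 .07 .055
```

```text
travel cm [13.28  0.91  5.48] twist 0.0 at [0.6459 0.0712 0.1248] psi 0.055 clock 5.35 op 0.0546 F [ 0.3 -0.1 -4.2]
```

>>> apply_moves(
  jaw=[0.3,0.3,0.3,0.3,0.3],
  travel=[
    [3,0.2,0],
    [7,0.5,0],
    [11,0.8,0],
    [13.3,0.87,2],
    [13.3,0.87,5],
  ],
  twist=[0,0,0,0,0],
)

```text
clock: 5.85
tool_pos: [0.6485, 0.211, 0.0778]
eef_rot: [0.0, 0.685, 0.729, 0.003]
force: [1.1, -0.5, -2.9]
opening: 0.0545
grasp_force: 64.7
```

```bash
python3 go.py .6475 .2043 .046 .055;python3 go.py .6475 .2043 .046 .055
```

```text
travel cm [-0.67 -0.16  3.18] twist 0.008 at [0.6485 0.211  0.0778] psi 0.063 clock 5.85 op 0.0545 F [ 1.1 -0.5 -2.9]
travel cm [-0.67 -0.16  3.18] twist 0.008 at [0.6485 0.211  0.0778] psi 0.063 clock 5.85 op 0.0545 F [ 1.1 -0.5 -2.9]
```

>>> apply_moves(
  jaw=[0.3,0.3,0.3,0.3,0.3],
  travel=[
    [0,0,1],
    [0,0,1.5],
    [0,0,1.5],
    [0,0,1.5],
    [0,0,1.5],
  ],
  twist=[0,0,0,0,0],
)

```text
clock: 6.35
tool_pos: [0.6495, 0.2045, 0.0629]
eef_rot: [0.001, 0.687, 0.726, 0.001]
force: [-0.4, -1.0, -3.3]
opening: 0.0542
grasp_force: 64.6
```

```bash
python3 go.py .6475 .2043 .045 .055
```

```text
travel cm [-0.01 -0.21  1.79] twist 0.0 at [0.6495 0.2045 0.0629] psi 0.055 clock 6.35 op 0.0542 F [-0.4 -1.  -3.3]
```

>>> apply_moves(
  jaw=[0.3,0.3,0.3,0.3,0.3],
  travel=[
    [0,-0.15,0.5],
    [0,-0.15,1],
    [0,-0.15,1.6],
    [0,-0.15,1.9],
    [0,-0.15,1.9],
  ],
  twist=[0,0,0,0,0],
)

```text
clock: 6.85
tool_pos: [0.6462, 0.2044, 0.0412]
eef_rot: [-0.0, 0.687, 0.727, -0.001]
force: [0.2, -0.2, -3.4]
opening: 0.0543
grasp_force: 64.7
```

>>> apply_moves(
  jaw=[0.3,0.3,0.3,0.3,0.3],
  travel=[
    [0,0,0.2],
    [0,0,0.4],
    [0,0,0.6],
    [0,0,0.8],
    [0,0,0.8],
  ],
  twist=[0,0,0,0,0],
)

```text
clock: 7.35
tool_pos: [0.6466, 0.2046, 0.0339]
eef_rot: [-0.0, 0.687, 0.727, -0.0]
force: [0.8, 0.2, -3.5]
opening: 0.0542
grasp_force: 64.7
```

No contact force with the underside already about 6 mm below the die's top, so it is entering the pocket. I continue down.

>>> apply_moves(
  jaw=[0.3,0.3,0.3,0.3,0.3],
  travel=[
    [0,0,0.1],
    [0,0,0.2],
    [0,0,0.3],
    [0,0,0.4],
    [0,0,0.4],
  ],
  twist=[0,0,0,0,0],
)

```text
clock: 7.85
tool_pos: [0.6469, 0.2046, 0.0302]
eef_rot: [-0.0, 0.687, 0.727, -0.0]
force: [-0.0, -0.9, -2.0]
opening: 0.0544
grasp_force: 64.8
```

>>> apply_moves(
  jaw=[0.3,0.3,0.3,0.3,0.3],
  travel=[
    [0,0,0.05],
    [0,0,0.1],
    [0,0,0.15],
    [0,0,0.15],
    [0,0,0.15],
  ],
  twist=[0,0,0,0,0],
)

```text
clock: 8.35
tool_pos: [0.6469, 0.2046, 0.03]
eef_rot: [0.0, 0.687, 0.727, 0.0]
force: [-2.9, -1.4, 4.9]
opening: 0.0544
grasp_force: 65.7
```

Contact came exactly at seated height (TCP 0.030). I release and rise.

>>> apply_moves(
  jaw=[0.7,0.9,1,1,1],
  travel=[
    [0,0,0],
    [0,0,0],
    [0,0,0],
    [0,0,0],
    [0,0,0],
  ],
  twist=[0,0,0,0,0],
)

```text
clock: 8.85
tool_pos: [0.647, 0.2046, 0.0287]
eef_rot: [0.0, 0.687, 0.727, 0.0]
force: [0.2, 0.2, 0.7]
opening: 0.0857
grasp_force: 0.0
```

>>> apply_moves(
  jaw=[1,1,1,1,1],
  travel=[
    [0,0,-1],
    [0,0,-3],
    [0,0,-6],
    [0,0,-9],
    [0,0,-12],
  ],
  twist=[0,0,0,0,0],
)

```text
clock: 9.35
tool_pos: [0.6469, 0.2046, 0.1508]
eef_rot: [0.0, 0.687, 0.727, 0.0]
force: [-0.2, -0.3, -0.5]
opening: 0.0854
grasp_force: 0.0
```

```bash
python3 seg.py w5 .047; python3 go.py .469 -.226 .16 -.275
```

```text
(246, 145, 72, 115) [645.3, 206.1] [56.3, 97.7] [3.3]
(216, 115, 134, 82) [643.8, 245.6] [103.4, 63.7] [3.3]
travel cm [-42.08 -20.47  -0.6 ] twist 0.331 at [0.6498 0.2056 0.1569] psi 0.056 clock 9.4 op 0.0853 F [0.5 0.3 3.9]
```

View pics/w5.png

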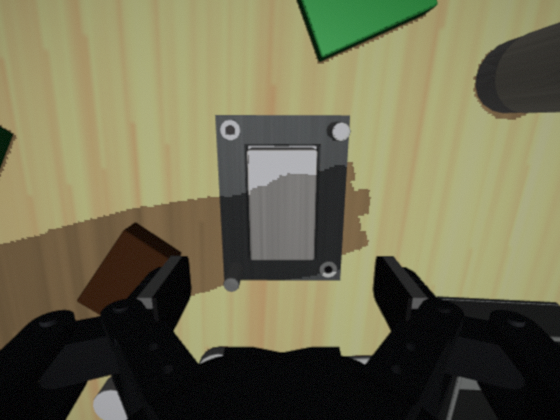

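The plate sits in the oblong pocket at (282,203), square to the die; its top reads 56×98 mm at the seated height and yaw 3.3°. Now the disc.

>>> apply_moves(
  jaw=[1,1,1,1,1],
  travel=[
    [-3,-1.5,0],
    [-7,-3.4,0],
    [-11.5,-5.6,0],
    [-16,-7.8,0],
    [-20.5,-10,0],
  ],
  twist=[0.06,0.12,0.18,0.25,0.33],
)

```text
clock: 9.9
tool_pos: [0.5579, -0.0069, 0.1496]
eef_rot: [0.0, 0.798, 0.603, 0.0]
force: [0.4, -0.9, -0.9]
opening: 0.0852
grasp_force: 0.0
```

```bash
python3 go.py .469 -.226 .16 -.275
```

```text
travel cm [-23.51  -2.57  -1.05] twist -0.001 at [ 0.5579 -0.0069  0.1496] psi -0.276 clock 9.9 op 0.0852 F [ 0.4 -0.9 -0.9]
```

>>> apply_moves(
  jaw=[1,1,1,1,1],
  travel=[
    [-5,-0.5,0],
    [-10,-1.1,0],
    [-15,-1.6,0],
    [-19,-2.1,0],
    [-21.5,-2.4,0],
  ],
  twist=[0,0,0,0,0],
)

```text
clock: 10.4
tool_pos: [0.4761, -0.2086, 0.1497]
eef_rot: [0.001, 0.798, 0.603, -0.0]
force: [0.5, -0.3, -0.0]
opening: 0.0858
grasp_force: 0.0
```

>>> apply_moves(
  jaw=[1,1,1,1,1],
  travel=[
    [-1,-0.1,1],
    [-2,-0.2,3],
    [-2,-0.2,5],
    [-2,-0.2,6],
    [-2,-0.2,6],
  ],
  twist=[0,0,0,0,0],
)

```text
clock: 10.9
tool_pos: [0.469, -0.2234, 0.0873]
eef_rot: [-0.002, 0.797, 0.604, -0.001]
force: [0.4, -0.9, -0.3]
opening: 0.0855
grasp_force: 0.0
```

```bash
python3 seg.py w6 .025; python3 go.py .469 -.226 .09 -.275
```

```text
(238, 177, 92, 88) [468.4, -223.0] [64.0, 63.9] [74.5]
(516, 0, 44, 99) [644.3, -160.6] [58.6, 25.1] [88.2]
travel cm [-0.24 -0.02 -0.17] twist 0.002 at [ 0.4698 -0.2238  0.0883] psi -0.273 clock 10.95 op 0.0853 F [ 0.6  0.2 -0.9]
```

```bash
python3 go.py .4695 -.2248 .004 -.275
```

```text
travel cm [-0.11  0.01  8.43] twist 0.002 at [ 0.4698 -0.2238  0.0883] psi -0.273 clock 10.95 op 0.0853 F [ 0.6  0.2 -0.9]
```

>>> apply_moves(
  jaw=[1,1,1,1,1],
  travel=[
    [-0.1,0,2],
    [-0.1,0,4],
    [-0.1,0,6],
    [-0.1,0,7.5],
    [-0.1,0,8.3],
  ],
  twist=[0,0,0,0,0],
)

```text
clock: 11.45
tool_pos: [0.4702, -0.2251, 0.0056]
eef_rot: [0.0, 0.797, 0.604, 0.0]
force: [0.5, -0.1, -0.1]
opening: 0.0855
grasp_force: 0.0
```

>>> apply_moves(
  jaw=[1,0.8,0.6,0.5,0.5],
  travel=[
    [0,0,0],
    [0,0,0],
    [0,0,0],
    [0,0,0],
    [0,0,0],
  ],
  twist=[0,0,0,0,0],
)

```text
clock: 11.95
tool_pos: [0.4705, -0.2258, 0.0075]
eef_rot: [0.001, 0.797, 0.604, 0.001]
force: [-0.9, 1.6, 6.0]
opening: 0.0637
grasp_force: 65.0
```

>>> apply_moves(
  jaw=[0.5,0.5,0.5,0.5,0.5],
  travel=[
    [0,0,0],
    [0,0,0],
    [0,0,0],
    [0,0,0],
    [0,0,0],
  ],
  twist=[0,0,0,0,0],
)

```text
clock: 12.45
tool_pos: [0.4705, -0.2258, 0.0075]
eef_rot: [0.001, 0.797, 0.604, 0.001]
force: [-1.0, 0.2, 4.9]
opening: 0.0635
grasp_force: 65.0
```

>>> apply_moves(
  jaw=[0.5,0.5,0.5,0.5,0.5],
  travel=[
    [0,0,-1],
    [0,0,-3],
    [0,0,-6],
    [0,0,-9],
    [0,0,-12],
  ],
  twist=[0,0,0,0,0],
)

```text
clock: 12.95
tool_pos: [0.4695, -0.2255, 0.1277]
eef_rot: [0.0, 0.797, 0.604, 0.0]
force: [1.1, 0.2, -3.7]
opening: 0.0639
grasp_force: 66.7
```

```bash
python3 go.py .629 -.283 .13 -.275
```

```text
travel cm [-1.22 16.91 -0.22] twist 0.001 at [ 0.4695 -0.2255  0.1277] psi -0.274 clock 12.95 op 0.0639 F [ 1.1  0.2 -3.7]
```

>>> apply_moves(
  jaw=[0.5,0.5,0.5,0.5,0.5],
  travel=[
    [-0.2,3,0],
    [-0.5,7,0],
    [-0.8,11,0],
    [-1,15,0],
    [-1.2,16.9,0],
  ],
  twist=[0,0,0,0,0],
)

```text
clock: 13.45
tool_pos: [0.6326, -0.2839, 0.1265]
eef_rot: [0.001, 0.797, 0.604, 0.001]
force: [-0.8, 0.4, -3.2]
opening: 0.0637
grasp_force: 67.1
```

>>> apply_moves(
  jaw=[0.5,0.5,0.5,0.5,0.5],
  travel=[
    [0,0,0],
    [0,0,0],
    [0,0,0],
    [0,0,0],
    [0,0,0],
  ],
  twist=[0,0,0,0,0],
)

```text
clock: 13.95
tool_pos: [0.6284, -0.2826, 0.1263]
eef_rot: [-0.0, 0.797, 0.604, -0.0]
force: [0.3, 0.0, -2.9]
opening: 0.0632
grasp_force: 67.2
```

```bash
for i in 1 2 3; do python3 seg.py w7$i .022;python3 go.py .6645 -.158 .13 -.275; done
```

```text
(211, 207, 142, 130) [609.5, -343.9] [126.6, 125.0] [74.4]
(237, 0, 97, 83) [662.1, -164.6] [53.3, 68.8] [74.3]
(205, 0, 162, 139) [655.9, -184.1] [94.1, 115.4] [74.3]
travel cm [12.97  0.09 -0.38] twist 0.001 at [ 0.6285 -0.2826  0.1262] psi -0.274 clock 14.0 op 0.0637 F [ 0.3  1.  -3.3]
(211, 207, 142, 130) [609.7, -343.9] [126.5, 125.0] [74.4]
(237, 0, 97, 83) [662.2, -164.7] [53.3, 68.7] [74.3]
(204, 0, 163, 139) [655.9, -184.1] [94.1, 115.3] [74.3]
travel cm [12.98  0.07 -0.38] twist 0.001 at [ 0.6287 -0.2827  0.1262] psi -0.274 clock 14.05 op 0.0636 F [-1.  -0.3 -2.8]
(211, 207, 142, 130) [609.9, -344.0] [126.5, 125.0] [74.4]
(236, 0, 97, 83) [661.9, -164.6] [53.3, 68.8] [74.3]
(204, 0, 163, 139) [655.7, -184.1] [94.1, 115.7] [74.3]
travel cm [12.97  0.06 -0.39] twist 0.001 at [ 0.6288 -0.2827  0.1261] psi -0.274 clock 14.1 op 0.0632 F [-0.5 -0.3 -3.4]
```

View pics/w73.png

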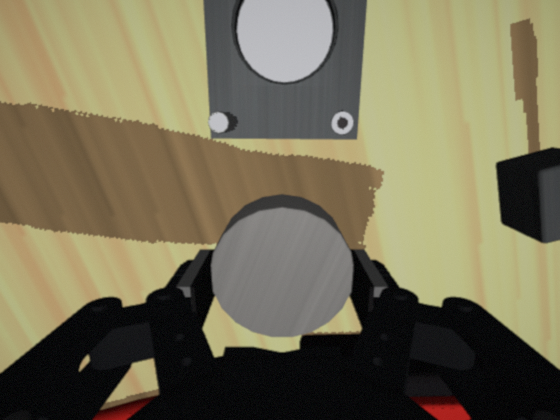

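The held disc is level at (282,266). The pocket floor ellipse is straight ahead, centred near (285,32), with the near post at (219,122). I fit circles to both to get the offset between them.

```bash
python3 - <<'E'
from h import *
from scipy.optimize import least_squares
c=dict(np.load("w73.npz")); im=c["frame"]
h=cv2.cvtColor(im,cv2.COLOR_RGB2HSV); m=((h[...,1]<45)&(h[...,2]>70)).astype(np.uint8); m=cv2.morphologyEx(m,cv2.MORPH_OPEN,np.ones((5,5)))
R=[]
for k in cv2.findContours(m,cv2.RETR_LIST,cv2.CHAIN_APPROX_NONE)[0]:
    if cv2.contourArea(k)<1500: continue
    b=cv2.boundingRect(k); k=k[:,0]; k=k[k[:,1]>3]
    for z in (.022,.1437):
        w=ray(c,k,z)*1000
        s=least_squares(lambda p:np.hypot(*(w-p[:2]).T)-p[2],[*w.mean(0),33],loss="soft_l1"); print(b,z,s.x.round(1),"res",round(np.abs(s.fun).mean(),2))
E
```

```text
(211, 207, 142, 130) 0.022 [ 609.9 -344.    63.2] res 0.36
(211, 207, 142, 130) 0.1437 [ 627.8 -280.2   31.9] res 0.18
(236, 0, 97, 83) 0.022 [ 664.1 -157.5   34.2] res 0.18
(236, 0, 97, 83) 0.1437 [ 655.2 -186.    17.3] res 0.09
(204, 0, 163, 139) 0.022 [ 656.8 -183.4   56.6] res 11.59
(204, 0, 163, 139) 0.1437 [ 651.6 -199.    28.5] res 5.86
```

>>> apply_moves(
  jaw=[0.5,0.5,0.5,0.5,0.5],
  travel=[
    [3,0,0],
    [7,0.1,0],
    [11,0.15,0],
    [12.9,0.15,1.5],
    [12.9,0.15,4.5],
  ],
  twist=[0,0,0,0,0],
)

```text
clock: 14.6
tool_pos: [0.6691, -0.1561, 0.0836]
eef_rot: [0.002, 0.796, 0.606, 0.003]
force: [0.9, -0.4, -3.8]
opening: 0.0636
grasp_force: 67.3
```

>>> apply_moves(
  jaw=[0.5,0.5,0.5,0.5,0.5],
  travel=[
    [0,0,1],
    [0,0,2],
    [0,0,3],
    [0,0,3.5],
    [0,0,3.5],
  ],
  twist=[0,0,0,0,0],
)

```text
clock: 15.1
tool_pos: [0.6651, -0.1595, 0.0454]
eef_rot: [-0.0, 0.797, 0.604, -0.0]
force: [0.0, 0.1, -1.9]
opening: 0.0638
grasp_force: 67.2
```

```bash
python3 go.py .6651 -.1589 .034 -.275
```

```text
travel cm [ 0.06 -0.02  1.14] twist 0.0 at [ 0.6651 -0.1595  0.0454] psi -0.275 clock 15.1 op 0.0638 F [ 0.   0.1 -1.9]
```

Underside is now at about 38 mm. Lowering slowly.

>>> apply_moves(
  jaw=[0.5,0.5,0.5,0.5,0.5],
  travel=[
    [0,0,0.2],
    [0,0,0.5],
    [0,0,0.8],
    [0,0,1],
    [0,0,1],
  ],
  twist=[0,0,0,0,0],
)

```text
clock: 15.6
tool_pos: [0.6652, -0.159, 0.0354]
eef_rot: [-0.0, 0.797, 0.604, -0.0]
force: [-0.1, -0.1, -3.6]
opening: 0.0633
grasp_force: 67.2
```

>>> apply_moves(
  jaw=[0.5,0.5,0.5,0.5,0.5],
  travel=[
    [0,0,0.1],
    [0,0,0.2],
    [0,0,0.3],
    [0,0,0.4],
    [0,0,0.4],
  ],
  twist=[0,0,0,0,0],
)

```text
clock: 16.1
tool_pos: [0.6654, -0.159, 0.0316]
eef_rot: [-0.0, 0.797, 0.604, -0.0]
force: [-0.4, 0.1, -3.2]
opening: 0.0634
grasp_force: 67.2
```

>>> apply_moves(
  jaw=[0.5,0.5,0.5,0.5,0.5],
  travel=[
    [0,0,0.1],
    [0,0,0.2],
    [0,0,0.25],
    [0,0,0.3],
    [0,0,0.3],
  ],
  twist=[0,0,0,0,0],
)

```text
clock: 16.6
tool_pos: [0.6656, -0.159, 0.0296]
eef_rot: [0.0, 0.797, 0.604, 0.0]
force: [-3.2, 1.0, 4.3]
opening: 0.0635
grasp_force: 68.0
```

Contact at 0.0296, which matches the seated height of 0.0295. I release and rise.

>>> apply_moves(
  jaw=[0.7,0.9,1,1,1],
  travel=[
    [0,0,0],
    [0,0,0],
    [0,0,0],
    [0,0,0],
    [0,0,0],
  ],
  twist=[0,0,0,0,0],
)

```text
clock: 17.1
tool_pos: [0.6656, -0.1591, 0.0286]
eef_rot: [0.0, 0.797, 0.604, -0.0]
force: [0.6, 0.9, 0.4]
opening: 0.0854
grasp_force: 0.0
```

>>> apply_moves(
  jaw=[1,1,1,1,1],
  travel=[
    [0,0,-1],
    [0,0,-3],
    [0,0,-6],
    [0,0,-9],
    [0,0,-11],
  ],
  twist=[0,0,0,0,0],
)

```text
clock: 17.6
tool_pos: [0.6667, -0.1593, 0.1422]
eef_rot: [0.001, 0.797, 0.604, 0.001]
force: [1.3, -0.4, 1.5]
opening: 0.0854
grasp_force: 0.0
```

>>> apply_moves(
  jaw=[1,1,1,1,1],
  travel=[
    [-3,0,0],
    [-7,0,0],
    [-7,0,0],
    [-7,0,0],
    [-7,0,0],
  ],
  twist=[0,0,0,0,0],
)

```text
clock: 18.1
tool_pos: [0.6468, -0.2259, 0.1391]
eef_rot: [-0.0, 0.797, 0.604, 0.0]
force: [-0.7, 1.0, 0.5]
opening: 0.0853
grasp_force: 0.0
```

```bash
python3 seg.py w8 .047
```

```text
(237, 69, 91, 94) [664.5, -157.4] [65.1, 65.7] [74.4]
(208, 8, 143, 154) [669.7, -138.9] [100.7, 102.8] [73.5]
```

View pics/w8.png

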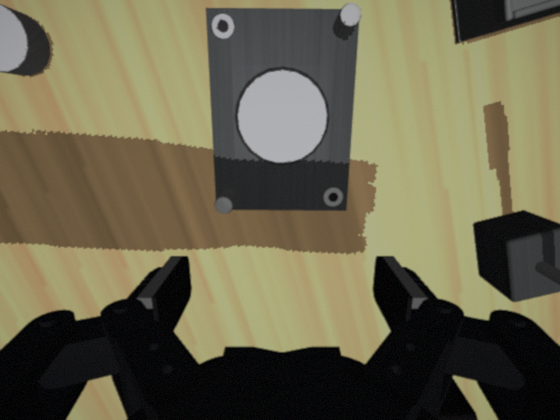

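The disc is at (282,115), concentric in the round pocket. Its top reads (664.5, −157.4) and 65.4 mm across at the seated height, so it is home. Both blanks are released and the arm is clear, so I hand in.

```bash
python3 -c "
from cell import manip
print(manip.close_job())"
```

```text
the job is handed in; nothing more can be done
None
```

The large disc is in the round pocket and the plate is in the oblong pocket, both seated by contact force and pictures, released with the arm clear, and nothing else was touched; the job is handed in, but no verdict came back.

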